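Fit the spacer and clamp cap on a grinding wheel arbor

ROBOT

A 7-joint arm with a two-finger parallel gripper is mounted at the origin on the work surface. World frame = base frame: x ahead of the robot, y to its left, z up, the work surface at z = 0. Lengths are in mm, angles in degrees, forces in N, time in s.
With the tool pointing down it reaches from about 400 to 850 mm from the base axis. Payload 10.4 kg.
Tool frame: the origin (TCP) lies between the finger pads; the fingertips stand 25 mm ahead of it and the grasp point (between the pads) lies 6 mm ahead of it (bot.tip_extent is the distance from the TCP to the fingertips, in mm); z points along the fingers, y is the line along which they close (so a half turn about z gives the same grasp; the last joint's range is limited). The gripper opens to 87 mm and grips with 3 to 60 N. Pads are 19 mm wide; open, the fingers measure 117 mm over their backs; the gripper's body (75 mm by 190 mm) begins 51 mm behind the grasp point.
Start: joints at [-69.706, 19.034, -3.707, 83.658, 1.238, 77.344, -5.071], TCP at [229.955, 581.18, 247.576] pointing down, gripper open.
Joint ranges: [-148.97, 148.97], [-28.65, 121.19], [-84.17, 76.75], [9.2, 138.47], [-72.65, 252.65], [3.7, 117.97], [-149.18, 149.18]. Speed limits (degrees/s): [127.2, 127.2, 159.86, 159.86, 180, 180, 180].

INTERFACE

Orientations are given as [roll, pitch, yaw] about the fixed x, y, z axes, in that order (R = Rz(yaw) Ry(pitch) Rx(roll)).
In Python, from workcell import bot gives the robot as it stands.
- The arm moves only by the tool apply_moves, never from a script. Its argument "rows" is a list of rows, each an object with "translation": the shift along the world's x, y, z in cm, a list of three; "twist": the turn, a rotation vector about the world's x, y, z in degrees, a list of three; "jaw": the opening, from -1 (shut) to 1 (fully open). A call has 1 to 8 rows; each row shifts and turns the commanded pose from where the row before left it; what a row does not reach is not made up. A row lasts 1/8 s, in which the tool goes at most 62.5 mm and 10.7 degrees, less where a joint would pass 70% of its speed; a pose out of reach is approached as far as the arm can. A call is refused whole if a number of a shift passes 6.25 or a number of a turn 10.7, either way. A call with a gripper value outside its range is refused whole. The fingers move at their own pace and stop on an object; "force" is the grip in N (left out, the last holds). Time passes only in rows, so rows that do not move let the fingers close. It gives the time, the measured TCP pose, the force, the opening and the grip force at its end, in the units of the state.
- bot.get_obs(): the state, without advancing time (a new reading comes with each control period).
- bot.snapshot(name): name is "side" or "top"; returns the picture (420x560x3 uint8, blue, green, red); there is no depth.
- bot.camera_model(name): a dict with "intrinsics" (3x3 intrinsics, pixels), "rvec" (rotation vector, rad) and "tvec" (3), from world to camera coordinates, as OpenCV has them. Camera axes: x right, y down, z forward; pixel columns grow to the right and rows downward; lengths in mm; the calibration is good to about 2 mm. A picture is of the moment at which its call begins. camera_model takes no time and is no camera call.
- bot.close_job(): hands the job in; it is judged then, once.
Trained networks look in the newest picture that a camera, given by its name, has taken for a name from the list of things; names that differ only in an ending like _2 or _b are one class to them, and where a whole thing is asked for, a point or a joint stands for the part that bears it (a point fixed in the world has none). Each returns a list of dicts, best first, with "score" (0 to 1); they miss things now and then, are a little off and sometimes report something else, mostly with a low value. They report only what shows in the picture. A call takes as long as a camera call. They do not tell look-alikes from the thing itself.
- bot.spot_in(query, camera): "rect" ([left, top, right, bottom] in pixels, round what is visible of it).
- bot.cut_out(query, camera): "pixels" (420x560 bool, what is visible of it) and "rect" ([left, top, right, bottom] in pixels, round what is visible of it).
The state is a dict: "clock": time; "qpos": joint angles; "joint_vel": joint speeds; "joint_torque": joint torques, N m; "ee_pos": TCP position; "orientation": TCP orientation; "force": force on the tool from outside, world axes, zero at the start; "moment": the same for the moment, N m; "finger_gap": opening from 0.0 (shut) to 1.0 (fully open); "grasp_force": force on a finger pad.
Only numpy, scipy, OpenCV 4.12 (cv2) and the standard library are available. Lean on these libraries where they do the work, as an engineer would, in place of code of your own. Each camera call takes 0.05 s, during which the arm holds its last target. There are 200 camera calls.

TASK

The white grinding wheel is already on the spindle of the green arbor stand. Put the brass spacer ring over the spindle so that it lies flat on the wheel and let go of it, then put the red clamp cap over the spindle so that it sits flat on the spacer, knob up. Leave the black ring where it is.

Things in the scene. Friction and masses are not known exactly. Their poses are not given: they have to be found in the camera images.
- arbor: Green round arbor stand, fixed: foot 130 mm across, column 90 mm across to 50 mm, steel flange to 58 mm. Steel spindle 16 mm thick, last 10 mm tapered to 6 mm, tip 112 mm above the bench. A loose white wheel (90 mm across, 18 mm thick) is already on the flange round the spindle, upper face 76 mm above the bench. Origin: spindle axis at bench level; z up.
- spacer: Brass spacer ring, loose, lying flat on the bench: outside diameter 54 mm, bore 34 mm, 20 mm high. Origin: centre of its underside (on the ring's axis); z along the axis, up.
- cap: Red clamp cap, loose, standing open side down on the bench: disc 54 mm across, 28 mm high, with a blind bore 34 mm across, 22 mm deep in its underside that goes over the spindle tip; on top a round knob 28 mm across, 30 mm high (58 mm overall). Origin: centre of its underside; z along its axis, up to the knob.
- black_ring: Black plastic ring of the same size as the spacer (54 mm outside, 34 mm bore, 20 mm high), lying flat on the bench; not needed, to be left alone. Origin: centre of its underside; z along the axis, up.
Not all that is in view belongs to the job. Several things have the shape of the spacer; the one meant has the colours described above.

How it is judged:
By the outcome, as a careful person would: the job done as asked, in the order asked, and still so for the second after the job is handed in, with the robot touching nothing.
It also fails if it takes over 61 s, if anything falls off the work surface, if the arm or the gripper's body presses on something with over 40 N, if the wrist force passes 120 N, or if a joint passes its speed limit or range.

## Working session

There is one attempt and no reset: what is moved stays moved. The work goes in short steps, Python scripts to look and compute and a tool call to move; the robot and the scene stay as the last step left them, time stands still between calls to the robot, and variables do not carry over. Pictures are saved under pics/ and viewed, at most 10 in all, crops included, and the job is handed in when it is done.

Besides the shell and the picture viewer there is one more tool, called after "Request:" in YAML: its name, and indented under it one key for each argument. apply_moves: Moves the arm, as the interface text tells. Its arguments: {"type":"object","properties":{"rows":{"type":"array","items":{"type":"object","properties":{"translation":{"type":"array","items":{"type":"number"}},"twist":{"type":"array","items":{"type":"number"}},"jaw":{"type":"number"}}}},"force":{"type":"number"}},"required":["rows"]}

```bash
mkdir -p pics; cat > h.py <<'E'
import cv2,numpy as np
from workcell import bot
def snap(n,f):
    im=np.ascontiguousarray(bot.snapshot(n)); cv2.imwrite('pics/'+f,im); return im
def ray(n,uv):
    m=bot.camera_model(n); K=np.array(m['intrinsics'],float); R=cv2.Rodrigues(np.array(m['rvec'],float))[0]; t=np.array(m['tvec'],float).ravel()
    d=R.T@np.linalg.inv(K)@np.array([uv[0],uv[1],1.]); return -R.T@t,d
def at(n,uv,z):
    o,d=ray(n,uv); return o+d*(z-o[2])/d[2]
def proj(n,P):
    m=bot.camera_model(n); return cv2.projectPoints(np.array(P,float).reshape(-1,1,3),np.array(m['rvec'],float),np.array(m['tvec'],float),np.array(m['intrinsics'],float),None)[0].reshape(-1,2)
E
python3 - <<'E'
from h import *
a=snap('top','t0.png');b=snap('side','s0.png')
for c in('top','side'):
    print(c,ray(c,(280,210)))
    for q in('arbor','spacer','cap','black_ring'):
        print(q,[(np.round(r['rect']).tolist(),round(r['score'],2)) for r in bot.spot_in(q,c)])
print(bot.get_obs())
E
```

```text
top (array([418.17356678,  42.71728777, 923.86561284]), array([ 0.10547018, -0.01558802, -0.99437627]))
arbor [([301.0, 152.0, 360.0, 215.0], 0.71)]
spacer [([154.0, 210.0, 180.0, 232.0], 0.92), ([200.0, 222.0, 223.0, 247.0], 0.9), ([104.0, 211.0, 132.0, 234.0], 0.82), ([170.0, 258.0, 195.0, 281.0], 0.71)]
cap [([408.0, 247.0, 436.0, 267.0], 0.58)]
black_ring [([178.0, 139.0, 205.0, 164.0], 0.77)]
side (array([ 175.35532868, -623.27257817,  688.67924783]), array([ 0.37389692,  0.6547972 , -0.65698204]))
arbor [([288.0, 209.0, 347.0, 269.0], 0.87)]
spacer [([208.0, 163.0, 230.0, 179.0], 0.74), ([188.0, 147.0, 210.0, 165.0], 0.7), ([175.0, 184.0, 196.0, 202.0], 0.63), ([211.0, 187.0, 232.0, 208.0], 0.51)]
cap [([288.0, 322.0, 322.0, 362.0], 0.69)]
black_ring [([268.0, 157.0, 284.0, 174.0], 0.77)]
{'clock': 0.5, 'qpos': array([-69.70565007,  19.03360994,  -3.70554713,  83.66079655,
         1.23752349,  77.3439735 ,  -5.06900301]), 'joint_vel': array([-0.07969246,  0.01671631,  0.02081508, -0.05700292, -0.04259313,
       -0.12517271,  0.05041537]), 'joint_torque': array([-4.32658289e-04, -6.22559524e+01,  2.45701836e-02, -3.89852929e+01,
       -6.12069829e-02,  3.21856490e-02,  4.14640704e-05]), 'ee_pos': array([229.96515535, 581.14772072, 247.54904305]), 'orientation': array([ 1.79998613e+02, -3.76871733e-04,  1.58411270e+02]), 'force': array([-0.30528964,  0.31169849,  0.57689363]), 'moment': array([ 0.0302543 , -0.04176979,  0.05227921]), 'grasp_force': 0.0, 'finger_gap': 0.9963473331329836}
```

View pics/t0.png

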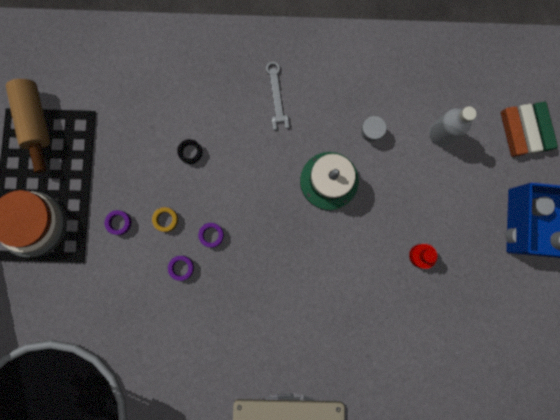

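View pics/s0.png

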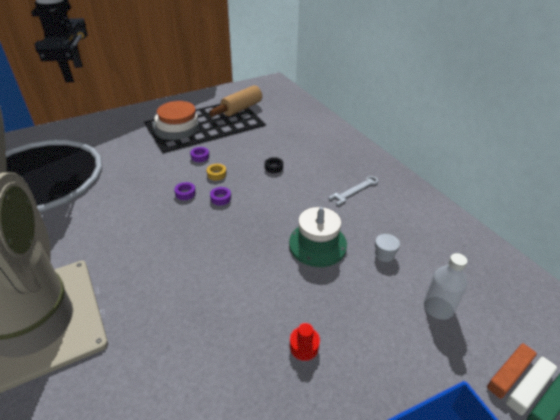

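```bash
cat >> h.py <<'E'
from scipy.optimize import least_squares
def circ(x,y,r,z):
    a=np.linspace(0,2*np.pi,72); return np.c_[x+r*np.cos(a),y+r*np.sin(a),0*a+z]
def cen(h):
    m=cv2.moments(cv2.convexHull(np.asarray(h,np.float32).reshape(-1,1,2))); return np.array([m['m10'],m['m01']])/m['m00'],m['m00']
def maskhull(im,cond,roi):
    x0,y0,x1,y1=roi; hsv=cv2.cvtColor(im,cv2.COLOR_BGR2HSV)[y0:y1,x0:x1].astype(int)
    m=cond(hsv).astype(np.uint8); n,l,s,_=cv2.connectedComponentsWithStats(m)
    k=1+np.argmax(s[1:,4]); v,u=np.nonzero(l==k); u=u+x0;v=v+y0
    return cen(np.r_[np.c_[u-.5,v-.5],np.c_[u+.5,v+.5],np.c_[u-.5,v+.5],np.c_[u+.5,v-.5]])
def fit(obs,discs,x0):  # obs {cam:(centroid,area)}, discs [(r,z)]
    def mod(c,p): return cen(proj(c,np.vstack([circ(p[0],p[1],r,z) for r,z in discs])))
    f=lambda p:np.concatenate([mod(c,p)[0]-obs[c][0] for c in obs])
    s=least_squares(f,x0,diff_step=1e-4,method='lm')
    return np.round(s.x,1),np.round(s.fun,2),[round(obs[c][1]/mod(c,s.x)[1],2) for c in obs]
E
python3 - <<'E'
from h import *
t=cv2.imread('pics/t0.png');s=cv2.imread('pics/s0.png')
yel=lambda h:(h[...,0]>12)&(h[...,0]<35)&(h[...,1]>110)&(h[...,2]>60)
red=lambda h:((h[...,0]<8)|(h[...,0]>172))&(h[...,1]>150)&(h[...,2]>60)
whi=lambda h:(h[...,1]<60)&(h[...,2]>135)
def go(c,rt,rs,discs,z,n):
    o={'top':maskhull(t,c,rt),'side':maskhull(s,c,rs)}
    print(n,{k:np.round(v[0],1).tolist() for k,v in o.items()},fit(o,discs,at('top',o['top'][0],z)[:2]))
go(yel,(140,200,190,245),(195,155,240,185),[(27,0),(27,20)],10,'spacer')
go(red,(395,235,450,280),(275,310,335,370),[(27,0),(27,28),(14,58)],20,'cap')
go(whi,(300,145,365,200),(290,200,350,245),[(45,58),(45,76)],70,'wheel')
a=cv2.resize(t[130:290,90:230],None,fx=3,fy=3,interpolation=cv2.INTER_CUBIC)
b=cv2.resize(s[195:275,275:355],None,fx=5,fy=5,interpolation=cv2.INTER_CUBIC)
b=cv2.copyMakeBorder(b,0,80,0,0,cv2.BORDER_CONSTANT); b=cv2.resize(b,(300,480*3//4)); b=cv2.copyMakeBorder(b,0,120,0,0,cv2.BORDER_CONSTANT)
cv2.imwrite('pics/c1.png',np.hstack([a,b]))
E
```

```text
spacer {'top': [164.2, 219.0], 'side': [216.1, 171.4]} (array([488.4, 278.7]), array([ 0.44,  0.22, -0.05, -1.05]), [0.95, 0.89])
cap {'top': [423.3, 255.8], 'side': [304.3, 342.0]} (array([ 422.8, -284.2]), array([ 0.38,  0.08, -0.08, -0.34]), [0.95, 0.93])
wheel {'top': [332.8, 175.0], 'side': [320.9, 219.7]} (array([587.4, -77. ]), array([-0.74, -1.25, -0.74,  2.03]), [0.96, 2.04])
```

View pics/c1.png

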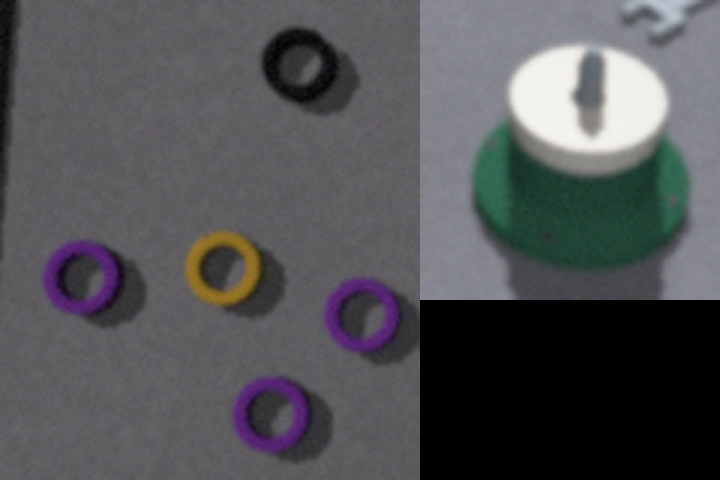

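The brass ring is at top pixel (164,219). It could be confused with the purple rings at (117,222), (211,235) and (180,268) and the black ring at (190,151). The crop confirms that the one at (164,219) is brass-coloured. I'm heading above it now.

Request:
apply_moves:
  rows:
    - {"translation": [3.2,-3.8,-1.2],"twist": [0,0,0],"jaw": 0.65}
    - {"translation": [3.2,-3.8,-1.2],"twist": [0,0,0],"jaw": 0.65}
    - {"translation": [3.2,-3.8,-1.2],"twist": [0,0,0],"jaw": 0.65}
    - {"translation": [3.2,-3.8,-1.2],"twist": [0,0,0],"jaw": 0.65}
    - {"translation": [3.2,-3.8,-1.2],"twist": [0,0,0],"jaw": 0.65}
    - {"translation": [3.2,-3.8,-1.2],"twist": [0,0,0],"jaw": 0.65}
    - {"translation": [3.2,-3.8,-1.2],"twist": [0,0,0],"jaw": 0.65}
    - {"translation": [3.2,-3.6,-1.2],"twist": [0,0,0],"jaw": 0.65}
  force: 25

```text
clock: 1.5
ee_pos: [486.9, 277.8, 151.5]
orientation: [180.0, 0.0, 158.4]
force: [0.3, 0.4, -0.0]
finger_gap: 0.824
grasp_force: 0.0
```

```bash
python3 - <<'E'
from h import *
t=cv2.imread('pics/t0.png');s=cv2.imread('pics/s0.png')
for V in (150,165,180):
    whi=lambda h:(h[...,1]<60)&(h[...,2]>V)
    o={'top':maskhull(t,whi,(300,145,365,200)),'side':maskhull(s,lambda h:(h[...,1]<70)&(h[...,2]>V),(290,200,350,245))}
    print(V,[np.round(v[0],1) for v in o.values()],fit(o,[(45,58),(45,76)],(590,-77)))
hs=cv2.cvtColor(s,cv2.COLOR_BGR2HSV); print(hs[220,335],hs[232,320],hs[240,300])
print('tip proj',proj('top',[590,-77,112]),proj('side',[590,-77,112]))
o=bot.get_obs();print(o['clock'],o['ee_pos'],o['orientation'],o['finger_gap'])
snap('side','s1.png'); im=snap('top','t1.png')
print('tcp top',proj('top',o['ee_pos']))
E
```

```text
150 [array([332.8, 174.9]), array([319.5, 220.7])] (array([585.7, -76.9]), array([-0.73, -0.42, -0.01,  1.29]), [0.93, 0.93])
165 [array([332.6, 175. ]), array([319.4, 220.8])] (array([585.6, -76.7]), array([-0.69, -0.36,  0.02,  1.19]), [0.9, 0.88])
180 [array([332.3, 175. ]), array([319.5, 220.9])] (array([585.7, -76.5]), array([-0.47, -0.4 , -0.12,  0.95]), [0.8, 0.84])
[ 15   6 241] [ 20   7 223] [ 76 125  53]
tip proj [[335.19419538 168.19658581]] [[322.7517099  205.03833273]]
1.5 [486.94097816 277.84500629 151.47232469] [1.79964718e+02 1.70012554e-02 1.58407010e+02] 0.8239798346113141
tcp top [[145.67722201 213.71385391]]
```

```bash
python3 - <<'E'
import cv2,numpy as np
s=cv2.imread('pics/s1.png')[90:230,130:290];t=cv2.imread('pics/t1.png')[130:310,60:260]
f=lambda a:cv2.resize(a,(400,int(a.shape[0]*400/a.shape[1])),interpolation=cv2.INTER_CUBIC)
a,b=f(s),f(t);H=max(a.shape[0],b.shape[0])
p=lambda x:cv2.copyMakeBorder(x,0,H-x.shape[0],0,0,cv2.BORDER_CONSTANT)
cv2.imwrite('pics/c2.png',np.hstack([p(a),p(b)]))
E
```

```text
(no output)
```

View pics/c2.png

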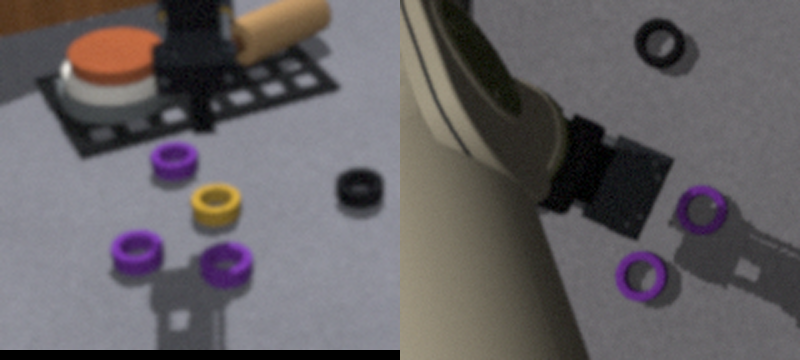

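The gripper, at side pixels around (200,125), is over the brass ring at (216,171), and the neighbouring rings are clear of it. Going down.

Request:
apply_moves:
  rows:
    - {"translation": [0.1,0.1,-3],"twist": [0,0,0],"jaw": 0.65}
    - {"translation": [0,0,-3],"twist": [0,0,0],"jaw": 0.65}
    - {"translation": [0,0,-3],"twist": [0,0,0],"jaw": 0.65}
    - {"translation": [0,0,-2],"twist": [0,0,0],"jaw": 0.65}
    - {"translation": [0,0,-1.3],"twist": [0,0,0],"jaw": 0.65}
    - {"translation": [0,0,0],"twist": [0,0,0],"jaw": 0.65}

```text
clock: 2.35
ee_pos: [486.5, 280.2, 28.1]
orientation: [-180.0, -0.0, 158.4]
force: [0.5, -0.0, 0.8]
finger_gap: 0.828
grasp_force: 0.0
```

```bash
python3 - <<'E'
import cv2
from h import *
s=snap('side','s2.png')[130:210,170:270]
cv2.imwrite('pics/c3.png',cv2.resize(s,None,fx=6,fy=6,interpolation=cv2.INTER_CUBIC))
E
```

```text
(no output)
```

View pics/c3.png

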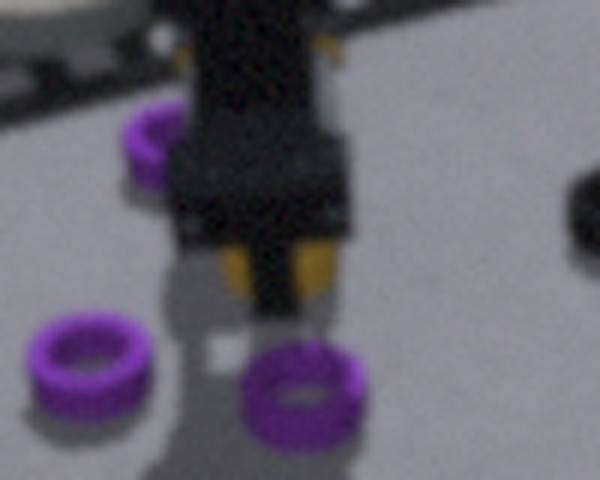

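The near finger, at about (216,176) in side pixels, is centred on the brass ring, with brass showing on both sides of it. Closing the jaws.

Request:
apply_moves:
  rows:
    - {"jaw": -1,"translation": [0,0,0],"twist": [0,0,0]}
    - {"jaw": -1,"translation": [0,0,0],"twist": [0,0,0]}
    - {"jaw": -1,"translation": [0,0,0],"twist": [0,0,0]}
    - {"jaw": -1,"translation": [0,0,0],"twist": [0,0,0]}
    - {"jaw": -1,"translation": [0,0,0],"twist": [0,0,0]}
    - {"jaw": -1,"translation": [0,0,0],"twist": [0,0,0]}
  force: 25

```text
clock: 3.15
ee_pos: [487.2, 280.2, 29.1]
orientation: [180.0, 0.0, 158.4]
force: [-0.6, -1.3, 5.3]
finger_gap: 0.617
grasp_force: 25.0
```

Request:
apply_moves:
  rows:
    - {"jaw": -1,"translation": [0,0,2],"twist": [0,0,0]}
    - {"jaw": -1,"translation": [0,0,4],"twist": [0,0,0]}
    - {"jaw": -1,"translation": [0,0,4],"twist": [0,0,0]}
    - {"jaw": -1,"translation": [0,0,4],"twist": [0,0,0]}
    - {"jaw": -1,"translation": [0.5,-2,0],"twist": [0,0,0]}
    - {"jaw": -1,"translation": [1,-3.7,0],"twist": [0,0,0]}
    - {"jaw": -1,"translation": [1,-3.7,0],"twist": [0,0,0]}
    - {"jaw": -1,"translation": [1,-3.7,0],"twist": [0,0,0]}

```text
clock: 4.15
ee_pos: [521.6, 146.9, 167.2]
orientation: [-179.9, -0.1, 158.4]
force: [0.6, 0.3, -2.4]
finger_gap: 0.617
grasp_force: 25.0
```

Request:
apply_moves:
  rows:
    - {"jaw": -1,"translation": [1,-3.7,0],"twist": [0,0,0]}
    - {"jaw": -1,"translation": [1,-3.7,0],"twist": [0,0,0]}
    - {"jaw": -1,"translation": [1,-3.7,0],"twist": [0,0,0]}
    - {"jaw": -1,"translation": [1,-3.7,0],"twist": [0,0,0]}
    - {"jaw": -1,"translation": [1,-3.7,0],"twist": [0,0,0]}
    - {"jaw": -1,"translation": [1,-3.0,0],"twist": [0,0,0]}
    - {"jaw": -1,"translation": [0.4,-1,0],"twist": [0,0,0]}
    - {"jaw": -1,"translation": [0,0,0],"twist": [0,0,0]}

```text
clock: 5.15
ee_pos: [585.4, -76.2, 167.6]
orientation: [-180.0, -0.1, 158.3]
force: [0.4, 0.1, -2.2]
finger_gap: 0.616
grasp_force: 25.0
```

```bash
python3 - <<'E'
from h import *
o=bot.get_obs();print(o['clock'],o['ee_pos'],o['finger_gap'],o['force'])
a=snap('side','s3.png');b=snap('top','t3.png')
f=lambda a:cv2.resize(a,(400,400),interpolation=cv2.INTER_CUBIC)
cv2.imwrite('pics/c4.png',np.hstack([f(a[140:280,250:390]),f(b[90:230,250:390])]))
E
```

```text
5.15 [585.41707476 -76.24812448 167.60355624] 0.6159287711972565 [ 0.40771019  0.09934967 -2.24015682]
```

View pics/c4.png

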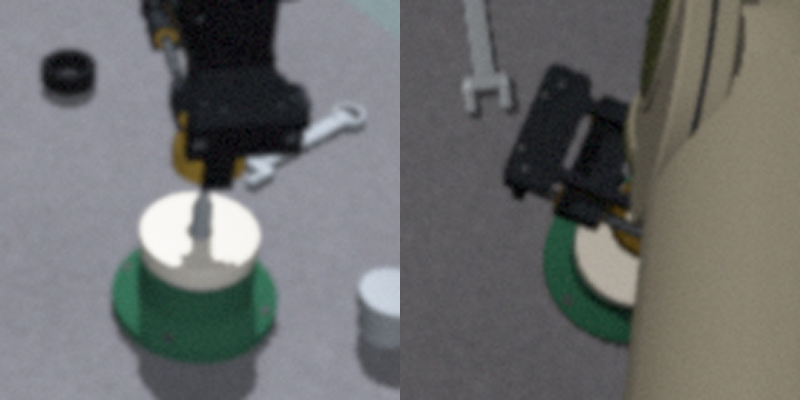

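```bash
python3 - <<'E'
from h import *
print(proj('side',[[585.7,-76.7,112],[585.7,-76.7,76],[585.4,-76.2,150],[591,-77,112]]))
print(at('side',(321,207.8),112), at('top',(334,172.5),110))
im=cv2.imread('pics/s3.png')
yel=lambda h:(h[...,0]>12)&(h[...,0]<35)&(h[...,1]>110)&(h[...,2]>40)
h=cv2.cvtColor(im,cv2.COLOR_BGR2HSV).astype(int);m=yel(h);m[:180]=0;m[230:]=0;m[:,:290]=0;m[:,360:]=0
v,u=np.nonzero(m);print(u.min(),u.max(),v.min(),v.max())
pp=proj('side',np.vstack([circ(585.4,-76.2,27,139),circ(585.4,-76.2,27,159)]));print(pp.min(0),pp.max(0))
E
```

```text
[[320.94744107 205.58762715]
 [319.67072847 218.36343633]
 [322.11100587 191.25259297]
 [323.15206808 204.89178779]]
[581.90554792 -82.68990727 112.        ] [581.70574559 -75.00028098 110.        ]
311 334 180 203
[308.4824057  179.67972038] [335.92441999 203.98226178]
```

Request:
apply_moves:
  rows:
    - {"jaw": -1,"translation": [-0.15,-0.1,-1],"twist": [0,0,0]}
    - {"jaw": -1,"translation": [0,0,-1.2],"twist": [0,0,0]}
    - {"jaw": -1,"translation": [0,0,-1.2],"twist": [0,0,0]}
    - {"jaw": -1,"translation": [0,0,-1.2],"twist": [0,0,0]}
    - {"jaw": -1,"translation": [0,0,-1],"twist": [0,0,0]}
    - {"jaw": -1,"translation": [0,0,-0.4],"twist": [0,0,0]}
    - {"jaw": -1,"translation": [0,0,0],"twist": [0,0,0]}

```text
clock: 6.12
ee_pos: [584.4, -76.9, 108.4]
orientation: [-180.0, -0.0, 158.4]
force: [0.3, 0.7, -1.3]
finger_gap: 0.617
grasp_force: 25.0
```

Request:
apply_moves:
  rows:
    - {"jaw": -1,"translation": [0,0,-0.2],"twist": [0,0,0]}
    - {"jaw": -1,"translation": [0,0,-0.1],"twist": [0,0,0]}
    - {"jaw": -1,"translation": [0,0,0],"twist": [0,0,0]}

```text
clock: 6.5
ee_pos: [584.5, -76.8, 105.6]
orientation: [180.0, 0.0, 158.4]
force: [-0.9, -0.0, -1.1]
finger_gap: 0.615
grasp_force: 25.0
```

Request:
apply_moves:
  rows:
    - {"jaw": -1,"translation": [0,0,-0.1],"twist": [0,0,0]}
    - {"jaw": -1,"translation": [0,0,0],"twist": [0,0,0]}

```text
clock: 6.75
ee_pos: [584.6, -76.9, 105.2]
orientation: [180.0, 0.0, 158.4]
force: [-2.8, 0.2, 4.2]
finger_gap: 0.618
grasp_force: 25.0
```

Request:
apply_moves:
  rows:
    - {"jaw": 0.5,"translation": [0,0,0],"twist": [0,0,0]}
    - {"jaw": 0.6,"translation": [0,0,0],"twist": [0,0,0]}
    - {"jaw": 0.6,"translation": [0,0,0],"twist": [0,0,0]}
    - {"jaw": 0.6,"translation": [0,0,1],"twist": [0,0,0]}
    - {"jaw": 0.6,"translation": [0,0,2],"twist": [0,0,0]}
    - {"jaw": 0.6,"translation": [0,0,3],"twist": [0,0,0]}
    - {"jaw": 0.6,"translation": [0,0,2],"twist": [0,0,0]}
    - {"jaw": 0.6,"translation": [-1,-1.3,0],"twist": [0,0,0]}

```text
clock: 7.75
ee_pos: [575.5, -89.4, 186.4]
orientation: [179.9, 0.2, 158.5]
force: [-0.2, -0.5, 0.6]
finger_gap: 0.801
grasp_force: 0.0
```

Request:
apply_moves:
  rows:
    - {"jaw": 0.6,"translation": [-2.5,-3.2,0],"twist": [0,0,0]}
    - {"jaw": 0.6,"translation": [-2.5,-3.2,0],"twist": [0,0,0]}
    - {"jaw": 0.6,"translation": [-2.5,-3.2,0],"twist": [0,0,0]}
    - {"jaw": 0.6,"translation": [-2.5,-3.2,0],"twist": [0,0,0]}
    - {"jaw": 0.6,"translation": [-2.5,-3.2,0],"twist": [0,0,0]}
    - {"jaw": 0.6,"translation": [-2,-2.5,0],"twist": [0,0,0]}
    - {"jaw": 0.4,"translation": [-0.7,-0.9,0],"twist": [0,0,0]}
    - {"jaw": 0.4,"translation": [0,0,0],"twist": [0,0,0]}

```text
clock: 8.75
ee_pos: [422.0, -283.9, 184.2]
orientation: [180.0, -0.0, 158.3]
force: [0.4, 0.4, -0.1]
finger_gap: 0.718
grasp_force: 0.0
```

```bash
python3 - <<'E'
from h import *
o=bot.get_obs();print(o['clock'],o['ee_pos'],o['finger_gap'],o['force'])
a=snap('side','s4.png');b=snap('top','t4.png')
yel=lambda h:(h[...,0]>12)&(h[...,0]<35)&(h[...,1]>110)&(h[...,2]>60)
ob={'side':maskhull(a,yel,(290,180,350,240))};print(fit({**ob},[(27,76),(27,96)],(585,-77)))
f=lambda a:cv2.resize(a,(400,400),interpolation=cv2.INTER_CUBIC)
cv2.imwrite('pics/c5.png',np.hstack([f(a[160:390,200:430]),f(b[110:300,280:470])]))
E
```

```text
8.75 [ 421.95394585 -283.93029621  184.23501414] 0.7175534852651922 [ 0.41883809  0.36942801 -0.0616063 ]
(array([ 496.5, -105.3]), array([-0., -0.]), [0.01])
```

View pics/c5.png

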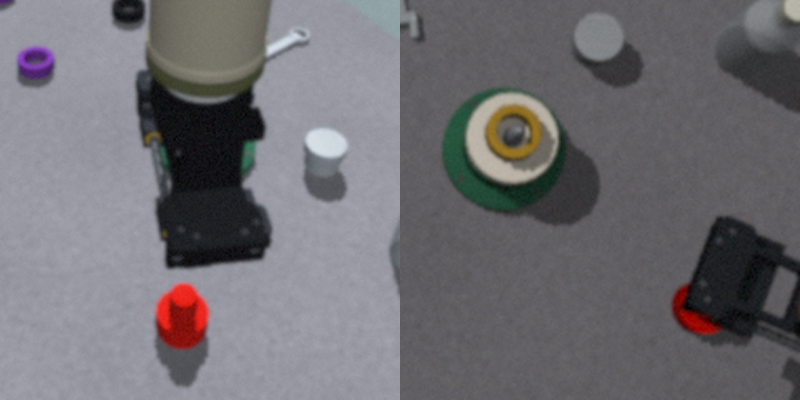

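The spacer lies on the wheel with the spindle through it, at top pixel about (334,173). The gripper is above the red cap, at side pixel about (304,342). Going down to its knob.

Request:
apply_moves:
  rows:
    - {"jaw": 0.4,"translation": [0.1,0,-3],"twist": [0,0,0]}
    - {"jaw": 0.4,"translation": [0,0,-3],"twist": [0,0,0]}
    - {"jaw": 0.4,"translation": [0,0,-3],"twist": [0,0,0]}
    - {"jaw": 0.4,"translation": [0,0,-2.5],"twist": [0,0,0]}
    - {"jaw": 0.4,"translation": [0,0,-1.1],"twist": [0,0,0]}
    - {"jaw": 0.4,"translation": [0,0,0],"twist": [0,0,0]}

```text
clock: 9.6
ee_pos: [423.7, -283.2, 58.3]
orientation: [180.0, -0.1, 158.5]
force: [-1.0, -0.7, 1.1]
finger_gap: 0.701
grasp_force: 0.0
```

```bash
python3 - <<'E'
from h import *
a=snap('side','s5.png');b=cv2.imread('pics/t4.png')
yel=lambda h:(h[...,0]>12)&(h[...,0]<35)&(h[...,1]>110)&(h[...,2]>60)
ob={'top':maskhull(b,yel,(310,150,360,195))};print(ob,fit(ob,[(27,76),(27,96)],(585,-77)))
cv2.imwrite('pics/c6.png',cv2.resize(a[270:390,240:380],None,fx=5,fy=5,interpolation=cv2.INTER_CUBIC))
E
```

```text
{'top': (array([333.6787184 , 172.53262787]), 567.0)} (array([586.2, -77.6]), array([-0.,  0.]), [0.93])
```

View pics/c6.png

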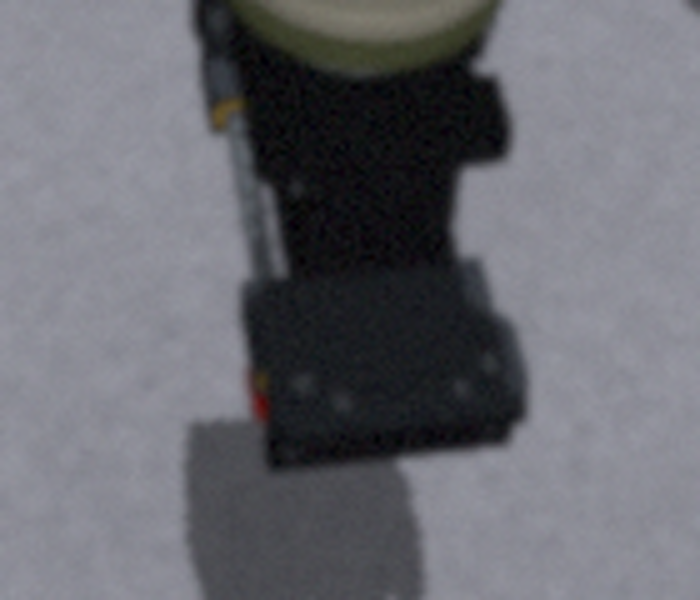

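The gripper hides the cap, and only a sliver of red shows near (292,350). There's no contact force, so I'm closing on the knob.

Request:
apply_moves:
  rows:
    - {"jaw": -1,"translation": [0,0,0],"twist": [0,0,0]}
    - {"jaw": -1,"translation": [0,0,0],"twist": [0,0,0]}
    - {"jaw": -1,"translation": [0,0,0],"twist": [0,0,0]}
    - {"jaw": -1,"translation": [0,0,0],"twist": [0,0,0]}
    - {"jaw": -1,"translation": [0,0,0],"twist": [0,0,0]}
    - {"jaw": -1,"translation": [0,0,0],"twist": [0,0,0]}
    - {"jaw": -1,"translation": [0,0,0],"twist": [0,0,0]}
    - {"jaw": -1,"translation": [0,0,0],"twist": [0,0,0]}
  force: 30

```text
clock: 10.65
ee_pos: [423.6, -283.8, 58.7]
orientation: [180.0, 0.0, 158.4]
force: [-0.2, 0.8, 3.8]
finger_gap: 0.313
grasp_force: 30.0
```

Request:
apply_moves:
  rows:
    - {"jaw": -1,"translation": [0,0,1.5],"twist": [0,0,0]}
    - {"jaw": -1,"translation": [0,0,3],"twist": [0,0,0]}
    - {"jaw": -1,"translation": [0,0,4],"twist": [0,0,0]}
    - {"jaw": -1,"translation": [0,0,4],"twist": [0,0,0]}
    - {"jaw": -1,"translation": [0,0,1],"twist": [0,0,0]}
    - {"jaw": -1,"translation": [1.5,2,0],"twist": [0,0,0]}
    - {"jaw": -1,"translation": [2.5,3.2,0],"twist": [0,0,0]}
    - {"jaw": -1,"translation": [2.5,3.2,0],"twist": [0,0,0]}

```text
clock: 11.65
ee_pos: [488.6, -198.9, 193.3]
orientation: [-180.0, -0.0, 158.4]
force: [0.4, -0.3, -0.3]
finger_gap: 0.314
grasp_force: 30.0
```

Request:
apply_moves:
  rows:
    - {"jaw": -1,"translation": [2.5,3.2,0],"twist": [0,0,0]}
    - {"jaw": -1,"translation": [2.5,3.2,0],"twist": [0,0,0]}
    - {"jaw": -1,"translation": [2.5,3.2,0],"twist": [0,0,0]}
    - {"jaw": -1,"translation": [1.5,2,0],"twist": [0,0,0]}
    - {"jaw": -1,"translation": [0.6,0.6,0],"twist": [0,0,0]}
    - {"jaw": -1,"translation": [0,0,0],"twist": [0,0,0]}

```text
clock: 12.4
ee_pos: [584.1, -78.8, 193.4]
orientation: [-180.0, -0.0, 158.4]
force: [0.0, -0.7, -1.0]
finger_gap: 0.313
grasp_force: 30.0
```

```bash
python3 - <<'E'
from h import *
o=bot.get_obs();p=o['ee_pos'];print(o['clock'],p,o['orientation'],o['finger_gap'],o['force'])
a=snap('side','s6.png');b=snap('top','t6.png')
yel=lambda h:(h[...,0]>12)&(h[...,0]<35)&(h[...,1]>110)&(h[...,2]>60)
red=lambda h:((h[...,0]<8)|(h[...,0]>172))&(h[...,1]>150)&(h[...,2]>60)
for f,z,n in((red,p[2]-58,'cap'),(yel,76,'sp')):
    h=cv2.cvtColor(a,cv2.COLOR_BGR2HSV).astype(int)[140:250,280:365];v,u=np.nonzero(f(h));print(n,u.min()+280,u.max()+280,v.min()+140,v.max()+140)
    H=28 if n=='cap' else 20
    pp=proj('side',np.vstack([circ(*((p[0],p[1]) if n=='cap' else (585,-77)),27,z),circ(*((p[0],p[1]) if n=='cap' else (585,-77)),27,z+H)]));print(pp.min(0),pp.max(0))
cv2.imwrite('pics/c7.png',cv2.resize(a[140:260,260:400],None,fx=5,fy=5,interpolation=cv2.INTER_CUBIC))
E
```

```text
12.4 [584.10256247 -78.79055471 193.39216024] [-1.79957360e+02 -2.20622873e-02  1.58363250e+02] 0.31286648984938153 [ 0.02199736 -0.73816791 -0.96681933]
cap 310 334 183 206
[308.51485104 178.8176577 ] [336.34853715 206.29554884]
sp 306 332 143 227
[306.85389061 203.28605598] [333.02078709 227.21227304]
```

View pics/c7.png

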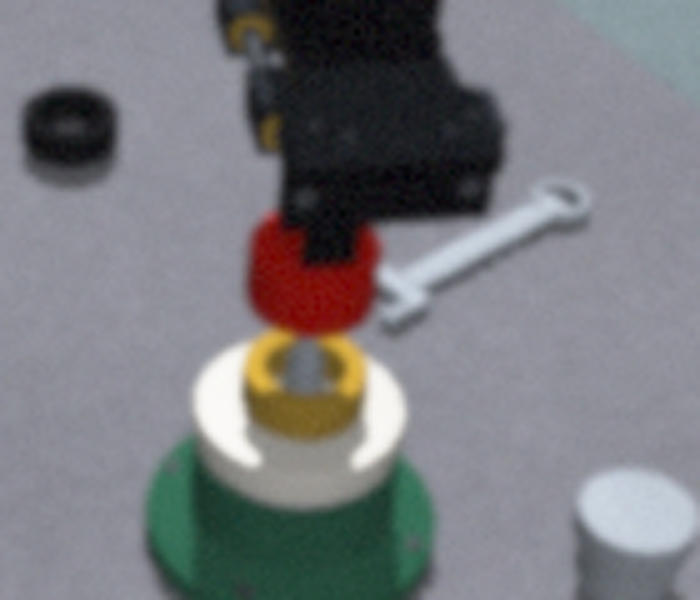

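The cap, at side pixels about (322,195), is above and in line with the spacer at (320,216) and the spindle. Lowering it.

Request:
apply_moves:
  rows:
    - {"jaw": -1,"translation": [0.1,0.1,-0.6],"twist": [0,0,0]}
    - {"jaw": -1,"translation": [0,0,-1],"twist": [0,0,0]}
    - {"jaw": -1,"translation": [0,0,-1],"twist": [0,0,0]}
    - {"jaw": -1,"translation": [0,0,-0.8],"twist": [0,0,0]}
    - {"jaw": -1,"translation": [0,0,-0.2],"twist": [0,0,0]}
    - {"jaw": -1,"translation": [0,0,0],"twist": [0,0,0]}

```text
clock: 13.25
ee_pos: [585.5, -76.8, 157.5]
orientation: [180.0, -0.0, 158.4]
force: [0.2, -0.2, -0.7]
finger_gap: 0.313
grasp_force: 30.0
```

Request:
apply_moves:
  rows:
    - {"jaw": -1,"translation": [0,0,-0.1],"twist": [0,0,0]}
    - {"jaw": -1,"translation": [0,0,-0.1],"twist": [0,0,0]}
    - {"jaw": -1,"translation": [0,0,0],"twist": [0,0,0]}

```text
clock: 13.62
ee_pos: [585.5, -76.8, 155.6]
orientation: [180.0, 0.0, 158.4]
force: [-0.4, -0.1, 0.2]
finger_gap: 0.31
grasp_force: 30.0
```

Request:
apply_moves:
  rows:
    - {"jaw": -1,"translation": [0,0,-0.1],"twist": [0,0,0]}
    - {"jaw": -1,"translation": [0,0,0],"twist": [0,0,0]}

```text
clock: 13.88
ee_pos: [585.6, -76.8, 154.7]
orientation: [180.0, 0.0, 158.4]
force: [0.9, 0.2, 1.0]
finger_gap: 0.319
grasp_force: 30.0
```

Request:
apply_moves:
  rows:
    - {"jaw": -1,"translation": [0,0,-0.05],"twist": [0,0,0]}
    - {"jaw": -1,"translation": [0,0,0],"twist": [0,0,0]}

```text
clock: 14.12
ee_pos: [585.6, -76.8, 154.7]
orientation: [180.0, 0.0, 158.4]
force: [-1.8, -0.5, 5.6]
finger_gap: 0.311
grasp_force: 30.0
```

Contact is confirmed: 5.6 N, and the height has stalled. Releasing and backing off.

Request:
apply_moves:
  rows:
    - {"jaw": 0,"translation": [0,0,0],"twist": [0,0,0]}
    - {"jaw": 0.4,"translation": [0,0,0],"twist": [0,0,0]}
    - {"jaw": 0.4,"translation": [0,0,0],"twist": [0,0,0]}
    - {"jaw": 0.4,"translation": [0,0,0],"twist": [0,0,0]}
    - {"jaw": 0.4,"translation": [0,0,1],"twist": [0,0,0]}
    - {"jaw": 0.4,"translation": [0,0,3],"twist": [0,0,0]}
    - {"jaw": 0.4,"translation": [0,0,3],"twist": [0,0,0]}
    - {"jaw": 0.4,"translation": [-1,2,1],"twist": [0,0,0]}

```text
clock: 15.12
ee_pos: [576.3, -58.4, 236.9]
orientation: [180.0, 0.2, 158.2]
force: [-0.2, 1.2, 0.2]
finger_gap: 0.697
grasp_force: 0.0
```

Request:
apply_moves:
  rows:
    - {"jaw": 0.4,"translation": [-1,4,0],"twist": [0,0,0]}
    - {"jaw": 0.4,"translation": [-1,4,0],"twist": [0,0,0]}
    - {"jaw": 0.4,"translation": [-1,4,0],"twist": [0,0,0]}
    - {"jaw": 0.4,"translation": [-1,4,0],"twist": [0,0,0]}
    - {"jaw": 0.4,"translation": [-1,4,0],"twist": [0,0,0]}
    - {"jaw": 0.4,"translation": [-1,3,0],"twist": [0,0,0]}
    - {"jaw": 0.4,"translation": [0,1,0],"twist": [0,0,0]}
    - {"jaw": 0.4,"translation": [0,0,0],"twist": [0,0,0]}

```text
clock: 16.12
ee_pos: [515.8, 183.0, 234.4]
orientation: [180.0, 0.0, 158.4]
force: [0.6, 0.4, -0.2]
finger_gap: 0.702
grasp_force: 0.0
```

```bash
python3 - <<'E'
from h import *
a=snap('side','s7.png');b=snap('top','t7.png')
f=lambda a:cv2.resize(a,(400,400),interpolation=cv2.INTER_CUBIC)
cv2.imwrite('pics/c8.png',np.hstack([f(a[175:275,270:370]),f(b[120:220,285:385])]))
E
```

```text
(no output)
```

View pics/c8.png

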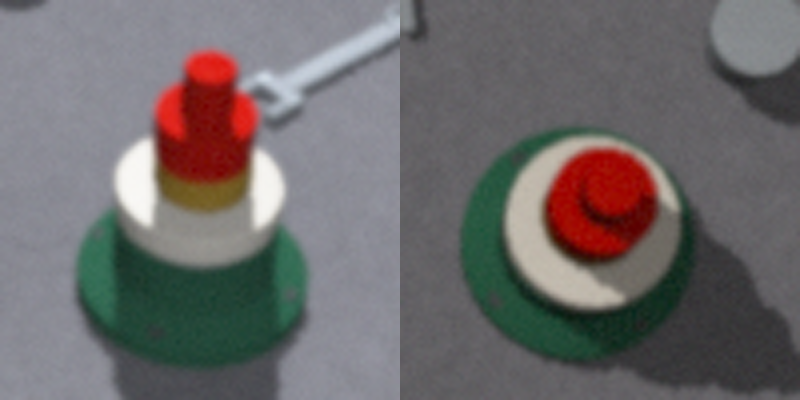

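The cap, at side pixels about (322,207), sits flat on the spacer with its knob up. The spacer lies flat on the wheel, and the gripper is clear.

```bash
python3 -c "
from workcell import bot
print(bot.close_job())"
```

```text
the job is handed in; nothing more can be done
None
```

The job is handed in at about 16 s on the robot's clock: the brass spacer lies flat on the wheel, the red cap sits flat on it with the knob up, the gripper is clear, and I left the black ring alone.

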